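# Feel for the filled sample tin in the light-tight box and weigh it

### The arm

A 6-joint arm with a two-finger parallel gripper is mounted at the origin on the work surface. World frame = base frame: x ahead of the robot, y to its left, z up, the work surface at z = 0. Lengths are in m, angles in rad, forces in N, time in s.
With the tool pointing down it reaches from about 0.375 to 0.975 m from the base axis. Payload 3.8 kg.
Tool frame: the origin (TCP) lies midway between the tips of the shut fingers; the grasp point (between the pads) lies 19 mm behind it; x points along the fingers, y is the direction in which the jaws open and shut, and the axes are right-handed (so a half turn about x gives the same grasp; the last joint's range is limited). The gripper opens to 88 mm and grips with 3 to 60 N. Pads are 18 mm wide; open, the fingers measure 123 mm over their backs; the gripper's body (75 mm by 187 mm) begins 45 mm behind the grasp point.
Start: joints at [-1.381, 0.264, 1.604, -0, 1.274, -0.037], TCP at [0.152, -0.658, 0.239] pointing down, gripper open.
Joint ranges: [-2.63, 2.63], [-0.94, 2.18], [0.31, 2.57], [-1.31, 4.45], [0, 2.66], [-2.55, 2.55]. Speed limits (rad/s): [2.57, 2.57, 3.14, 3.14, 3.14, 3.14].

### API

Orientations are given as a rotation vector (axis times angle).
In Python, from cell import manip, inverse_kinematics, cams, order gives the robot as it stands. Calls block until the motion is done:
- manip.move_pose(position, orientation): joint-space move of the TCP to a pose.
- manip.move_linear(position, rate=0.15, rot=None): straight line of the TCP; rot=None keeps the orientation; rate is the mean speed in m/s.
- manip.set_joints(angles): joint-space move.
- manip.set_gripper(opening, force=None): finger opening in m; force is the grip in N (None keeps the last); returns when the fingers have stopped.
- manip.dwell(seconds).
- inverse_kinematics(position, orientation): joint angles nearest the present ones, or None.
- manip.state(): the state.
- cams.capture(name): name is "scene" or "top" or "wrist"; returns a dict with "image" (480x640x3 uint8, blue, green, red), "z_map" (480x640 float32, m along the optical axis (not along the pixel's ray), 0 where there is no reading), "intrinsics" (3x3 intrinsics, pixels), "position" and "orientation" of the camera in the world; the wrist camera has in their place "T_tool_cam" (4x4, takes a point from camera to tool coordinates, whose origin is the TCP and whose axes are the tool frame's). Camera axes: x right, y down, z forward; pixel columns grow to the right and rows downward; lengths in m; the calibration is good to about 2 mm. A picture is of the moment at which its call begins: read the wrist's pose just before it.
A pose or a line that the arm cannot do raises manip.IKError and nothing moves.
- order.close_job(): hands the job in, once; it reports no verdict.
The state is a dict: "clock": time; "joint_pos": joint angles; "joint_velocities": joint speeds; "tau": joint torques, N m; "tool_pos": TCP position; "tcp_rot": TCP orientation; "contact_force": force on the tool from outside, world axes, zero at the start; "moment": the same for the moment, N m; "gripper_width": finger opening in m.
Only numpy, scipy, OpenCV 4.12 (cv2) and the standard library are available. Lean on these libraries where they do the work, as an engineer would, in place of code of your own. Each camera call takes 0.05 s, during which the arm holds its last target. There are 200 camera calls.

### The job

Two identical sealed sample tins, one filled with steel grinding beads and one empty, have slid about out of sight under the lid of the grey light-tight box. Open the lid wide, feel for the tins inside, tell the filled one by its weight, and set that one gently on the pan of the balance. Leave the empty tin in the box and close the lid again; do not disturb the other things on the bench.

Things in the scene. Friction and masses are not known exactly. Their poses are not given: they have to be found in the camera images.
- box: Grey plastic light-tight box, fixed to the bench; outside 112 (its x) x 320 (its y) x 46 mm high, walls and floor 4 mm thick, inside 104 x 312 x 42 mm deep. Origin: centre of its underside; x points from its front wall (towards the balance) to its hinged rear wall, z up. Two loose tins stand inside; their places cannot be measured, only felt. Friction of all things: about 0.6.
- box_floor (a point): Centre of the box's inner floor; axes as the box. Two like aluminium screw-top tins stand upright here, 44 mm in diameter, 32 high: filled 190 to 250 g, empty 28 to 42 g, either may be on either side. From this point the centres lie at x +8 to +18 mm, hidden by the open lid; the one on the -y side at y -95 to -10 mm, the other 84 to 105 mm further to +y.
- lid (a joint): Angle of the box's lid in rad: 0 closed, 1.05 fully open (a stop). It then leans over the rear half of the box, so reach in from the front, the gripper tilted 30 to 40 degrees (fingers pointing down and to the box's +x), closing along y. The hinge is stiff: the lid stays where it is left; moving it takes up to about 4 N at the handle.
- lid_hinge (a point): Middle of the hinge line, on top of the box's rear wall: 56 mm behind the box's origin and 46 mm up. The lid turns about the box's y axis through it; its plate is 6.5 mm thick and reaches 118 mm forward of it when closed.
- lid_handle (a point): Middle of the lid's bar handle: a round steel bar 9 mm thick and 90 mm long, along the box's y, carried on two end posts 29 mm above the lid's top face. When closed it lies 98 mm forward of the hinge line and 36 mm above it (82 mm above the bench). It turns with the lid.
- pan_top (a point): Centre of the top face of the round steel pan of the white laboratory balance (190 x 250 mm, fixed to the bench, display towards its -x), 130 mm in diameter and 4 mm thick. It lies 78 mm above the bench when unloaded. Nothing on the balance stands higher than the pan.
- balance_pan (a joint): How far the balance pan has sunk on its overload spring, in m: 0 empty, about 1 mm for each 1.5 N on it, travel 8 mm. It must never be driven down more than 5 mm, as by pressing with over 7 N or by dropping a tin on it from more than about 5 mm.
- well_plate: Bystander: whitish deep-well plate 127 x 85 x 41 mm, loose. Origin: centre of its underside.
- reagent_bottle: Bystander: amber bottle 60 mm in diameter, 115 mm high, loose. Origin: centre of its underside.
- pipette: Bystander: white hand pipette lying flat, 230 mm long and 26 mm wide, loose. Origin: near its middle, on the bench.

How it is judged:
By the outcome, as a careful person would: the job done as asked, in the order asked, and still so for the second after the job is handed in, with the robot touching nothing.
It also fails if it takes over 72 s, if anything falls off the work surface, if the arm or the gripper's body presses on something with over 40 N, if the wrist force passes 120 N, or if a joint passes its speed limit or range.

## Working session

There is one attempt and no reset: what is moved stays moved. The work goes in short steps, each a Python script; the robot and the scene stay as the last script left them, time stands still between calls to the robot, and variables do not carry over. Pictures are saved under pics/ and viewed, about 8 in all and at most 12, crops included, and the job is handed in when it is done.

```bash
ls; mkdir -p pics; python3 - <<'E'
from cell import manip, cams
import cv2, numpy as np
for n in ("scene","top"):
    c=cams.capture(n); cv2.imwrite(f"pics/{n}0.png",c["image"]); np.savez(f"{n}0.npz",**{k:np.array(v) for k,v in c.items()})
    print(n,c["position"],c["orientation"],c["intrinsics"])
s=manip.state(); print({k:np.round(v,3) for k,v in s.items()})
E
```

```text
pics
scene [ 1.24448946e+00 -1.10514227e-03  1.03210754e+00] [-1.90184816 -1.89112472  0.57885979] [[482.95642036   0.         317.62090191]
 [  0.         482.95642036 249.66504745]
 [  0.           0.           1.        ]]
top [ 0.39172359 -0.01793693  1.22986156] [-2.23125844  1.97441344 -0.21217794] [[481.75724189   0.         316.79314272]
 [  0.         481.75724189 236.61228154]
 [  0.           0.           1.        ]]
{'clock': np.float64(0.1), 'joint_pos': array([-1.381,  0.265,  1.605,  0.   ,  1.274, -0.037]), 'joint_velocities': array([-0.   , -0.004, -0.003, -0.001, -0.001, -0.   ]), 'tau': array([ 0.0000e+00, -5.0362e+01, -3.5807e+01,  7.3000e-02,  2.3000e-02,
       -0.0000e+00]), 'tool_pos': array([ 0.152, -0.657,  0.237]), 'tcp_rot': array([ 2.102,  0.242, -2.102]), 'contact_force': array([ 0.649,  0.351, -0.092]), 'moment': array([0.053, 0.011, 0.005]), 'gripper_width': np.float64(0.088)}
```

View pics/top0.png

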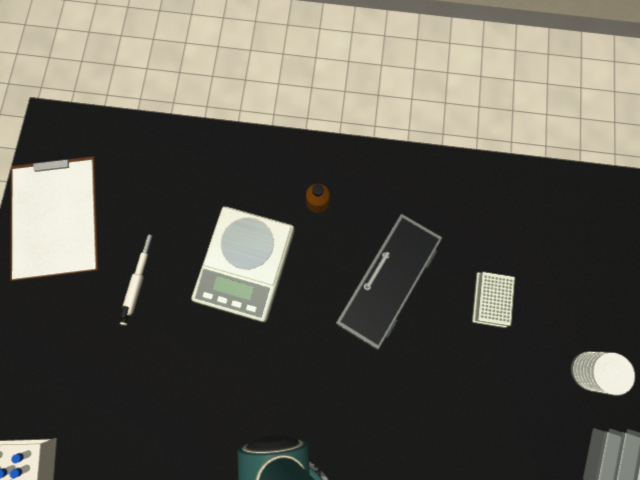

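View pics/scene0.png

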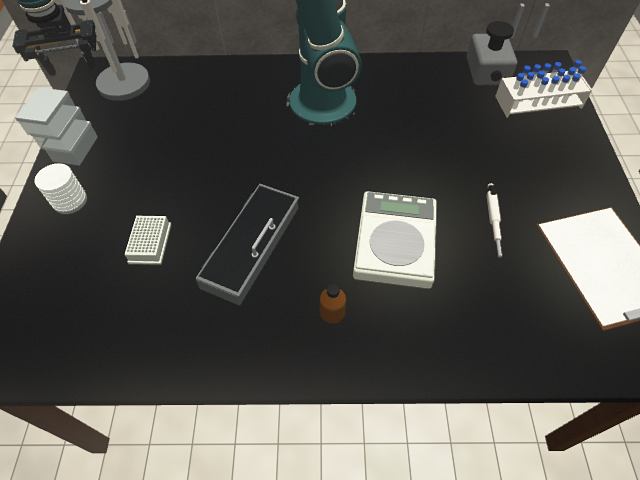

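Top view: lid corners at (402,215), (441,237), (379,347) and (338,324); handle ends at (386,255) and (367,287); pan at (247,243). The bottle is at (318,197), between the balance and the box on the far side. Scene view: handle ends at (271,224) and (255,254), pan at (397,243). Next I triangulate these.

```bash
cat > vis.py <<'E'
import numpy as np
from scipy.spatial.transform import Rotation as R
def ray(c,uv):
    d=R.from_rotvec(c["orientation"]).as_matrix()@np.linalg.inv(c["intrinsics"])@np.array([*uv,1.]); return np.array(c["position"]),d
def atz(c,uv,z):
    p,d=ray(c,uv); return p+d*(z-p[2])/d[2]
def tri(c1,u1,c2,u2):
    A=[];b=[]
    for c,u in((c1,u1),(c2,u2)):
        p,d=ray(c,u); d=d/np.linalg.norm(d); P=np.eye(3)-np.outer(d,d); A.append(P); b.append(P@p)
    A=np.vstack(A);b=np.hstack(b); x,r,*_=np.linalg.lstsq(A,b,rcond=None); return x,np.sqrt(r)
E
python3 - <<'E'
import numpy as np, cv2
from vis import *
np.set_printoptions(precision=4,suppress=True)
t=np.load("top0.npz"); s=np.load("scene0.npz")
for n,a,b in [("pan",(247.5,243.5),(397,243)),("h1",(386,255),(255,254)),("h2",(367,287),(271,224)),("cFar",(402,215),(198,281)),("c",(338,324),(260,185)),("c",(379,347),(298,198)),("c",(441,237),(241,301))]:
    print(n,*tri(t,a,s,b))
    z=t["z_map"][int(a[1]),int(a[0])]; p,d=ray(t,a); print("   depth",p+d*z, "ray z=.046+.0065",atz(t,a,.0525))
# heights map over table from top, plus object regions
z=t["z_map"]; v,u=np.mgrid[:480,:640]
K=np.linalg.inv(t["intrinsics"]); M=R.from_rotvec(t["orientation"]).as_matrix()
P=(np.stack([u,v,np.ones_like(u)],-1)@K.T*z[...,None])@M.T+t["position"]
np.save("P.npy",P)
m=(P[...,2]>.035)&(P[...,2]<.2)&(z>0)&(u>160)&(u<540)&(v>170)&(v<360)
n,l,st,ce=cv2.connectedComponentsWithStats(m.astype(np.uint8))
for i in range(1,n):
    if st[i,4]>40:
        q=P[l==i]; print(st[i],"zmed",np.median(q[:,2]),q.min(0),q.max(0),cv2.minAreaRect(q[:,:2].astype(np.float32)))
E
```

```text
pan [0.5992 0.175  0.0731] [0.0015]
   depth [0.5983 0.1732 0.0776] ray z=.046+.0065 [0.6028 0.1773 0.0525]
h1 [ 0.6153 -0.1661  0.0554] [0.0019]
   depth [ 0.6102 -0.1639  0.0829] ray z=.046+.0065 [ 0.616  -0.1678  0.0525]
h2 [ 0.5303 -0.1291  0.0609] [0.0013]
   depth [ 0.5285 -0.1268  0.0755] ray z=.046+.0065 [ 0.5312 -0.1289  0.0525]
cFar [ 0.7166 -0.2328  0.1085] [0.0607]
   depth [ 0.7218 -0.1979  0.0567] ray z=.046+.0065 [ 0.7229 -0.1985  0.0525]
c [ 0.4386 -0.1118  0.1079] [0.0652]
   depth [ 0.4341 -0.0685  0.0524] ray z=.046+.0065 [ 0.4341 -0.0685  0.0525]
c [ 0.3967 -0.1221  0.0109] [0.0773]
   depth [ 0.3924 -0.1786 -0.0009] ray z=.046+.0065 [ 0.3924 -0.1716  0.0525]
c [ 0.6953 -0.2586 -0.0156] [0.0798]
   depth [ 0.6785 -0.3005  0.0513] ray z=.046+.0065 [ 0.6782 -0.3002  0.0525]
[306 184  23  26 495] zmed 0.08277501613402793 [ 0.7143 -0.0088  0.0354] [0.7719 0.0488 0.1205] ((0.7429386377334595, 0.019902564585208893), (0.05724132061004639, 0.05616917088627815), 5.49331521987915)
[ 191  206  103  116 7669] zmed 0.06636117556968046 [0.4188 0.0709 0.0353] [0.6927 0.2942 0.0856] ((0.5560766458511353, 0.18312403559684753), (0.19122405350208282, 0.250432550907135), 80.94195556640625)
[ 336  214  106  135 6317] zmed 0.053722924977100295 [ 0.3892 -0.3005  0.0368] [ 0.7268 -0.063   0.0928] ((0.5568519830703735, -0.18449659645557404), (0.12417128682136536, 0.32111772894859314), 65.39252471923828)
[ 477  272   37   54 1608] zmed 0.04174014481316346 [ 0.4821 -0.4894  0.035 ] [ 0.6058 -0.4045  0.0493] ((0.544414758682251, -0.44715338945388794), (0.08245838433504105, 0.12182293087244034), 87.61967468261719)
```

```bash
cat > h.py <<'E'
import numpy as np, cv2
from scipy.spatial.transform import Rotation as R
from cell import manip, inverse_kinematics, cams, order
from vis import *
np.set_printoptions(precision=4,suppress=True)
TH=np.radians(-24.5); BO=np.array([0.5545,-0.1860,0.])   # box yaw (its y vs world x), origin
try: TH,BO=(lambda d:(float(d["TH"]),d["BO"]))(np.load("box.npz"))
except FileNotFoundError: pass
BY=np.array([np.cos(TH),np.sin(TH),0]); BX=np.array([np.sin(TH),-np.cos(TH),0]); Z=np.array([0,0,1.])
def W(x,y,z): return BO+BX*x+BY*y+Z*z          # box -> world
def rot(a,j):                                   # approach, jaw dir
    return R.from_matrix(np.stack([a,j,np.cross(a,j)],1)).as_rotvec()
def tcp(g,rv): return g+0.019*R.from_rotvec(rv).apply([1,0,0])   # grasp point -> tcp
def ik_ok(p,rv): return inverse_kinematics(p,rv)
def F(n=5):
    f=[]
    for _ in range(n): f.append(manip.state()["contact_force"]); manip.dwell(0.04)
    return np.mean(f,0)
def handle_g(phi):                              # bar centre in world for lid angle
    f=.098*np.cos(phi)-.036*np.sin(phi); u=.098*np.sin(phi)+.036*np.cos(phi)
    return W(.056-f,0,.046+u)
def handle_rot(tilt,s):                         # fingers lean towards box front by tilt
    a=-Z*np.cos(tilt)-BX*np.sin(tilt); j=s*(BX*np.cos(tilt)-Z*np.sin(tilt)); return rot(a,j)
def wcam(name):
    st=manip.state(); c=cams.capture("wrist"); T=np.eye(4); T[:3,:3]=R.from_rotvec(st["tcp_rot"]).as_matrix(); T[:3,3]=st["tool_pos"]
    M=T@c["T_tool_cam"]; d=dict(intrinsics=c["intrinsics"],position=M[:3,3],orientation=R.from_matrix(M[:3,:3]).as_rotvec(),z_map=c["z_map"],image=c["image"])
    np.savez(name+".npz",**d); cv2.imwrite(f"pics/{name}.png",c["image"]); return d
def cloud(c):
    v,u=np.mgrid[:480,:640]; z=c["z_map"]
    return (np.stack([u,v,np.ones_like(u)],-1)@np.linalg.inv(c["intrinsics"]).T*z[...,None])@R.from_rotvec(c["orientation"]).as_matrix().T+c["position"]
def tobox(P): d=P-BO; return np.stack([d@BX,d@BY,d[...,2]],-1)
E
python3 - <<'E'
from h import *
for s in(1,-1):
    for ph,t in((0,0),(1.05,.55)):
        rv=handle_rot(t,s); print(s,ph,ik_ok(tcp(handle_g(ph),rv),rv))
    for y in(-.095,.095):
        al=np.radians(35); a=-Z*np.cos(al)+BX*np.sin(al); rv=rot(a,s*BY); print("reach",s,y,ik_ok(tcp(W(.013,y,.022),rv),rv))
c=cams.capture("wrist"); print(c["T_tool_cam"],c["intrinsics"])
E
```

```text
1 0 [-0.295   0.2739  1.9417  0.      0.926   1.7034]
1 1.05 [-0.7146  0.2652  1.9104  0.5681  1.1993  1.0099]
reach 1 -0.095 [-0.029   0.3729  2.0952 -0.6573  1.0455  0.8441]
reach 1 0.095 [-0.1322  0.6211  1.6902 -0.653   1.127   0.6731]
-1 0 [-0.295   0.2739  1.9417 -0.      0.926  -1.4382]
-1 1.05 [-0.7146  0.2652  1.9104  0.5681  1.1993 -2.1317]
reach -1 -0.095 [-0.029   0.3729  2.0952 -0.6573  1.0455 -2.2975]
reach -1 0.095 [-0.1322  0.6211  1.6902 -0.653   1.127  -2.4685]
[[-0.0017 -0.2951  0.9555 -0.146 ]
 [ 1.      0.      0.0018  0.0014]
 [-0.0005  0.9555  0.2951 -0.0757]
 [ 0.      0.      0.      1.    ]] [[402.5035   0.     314.2021]
 [  0.     402.5035 241.3172]
 [  0.       0.       1.    ]]
```

```bash
python3 - <<'E'
from h import *
rv=handle_rot(0,1)
manip.move_pose(tcp(handle_g(0),rv)+Z*.15,rv)
c=wcam("w1"); print(manip.state()["clock"],manip.state()["tool_pos"])
P=cloud(c); m=(P[...,2]>.07)&(P[...,2]<.1)&(c["z_map"]>0); q=P[m]; b=tobox(q)
print("handle",len(q),q[:,2].max(),cv2.minAreaRect(b[:,:2].astype(np.float32)),b.mean(0))
m=(P[...,2]>.046)&(P[...,2]<.058); b=tobox(P[m]); print("lid",b.min(0),b.max(0),cv2.minAreaRect(b[:,:2].astype(np.float32)))
E
```

```text
2.55 [ 0.5718 -0.1485  0.213 ]
handle 3424 0.0883954722473358 ((-0.15016096830368042, -0.00781799852848053), (0.19667980074882507, 0.2384364753961563), 77.95303344726562) [-0.1439  0.047   0.0808]
lid [-0.2919 -0.2495  0.046 ] [0.0631 0.153  0.058 ] ((-0.09767235815525055, -0.04031716287136078), (0.3725408911705017, 0.36802706122398376), 9.8100004196167)
```

View pics/w1.png

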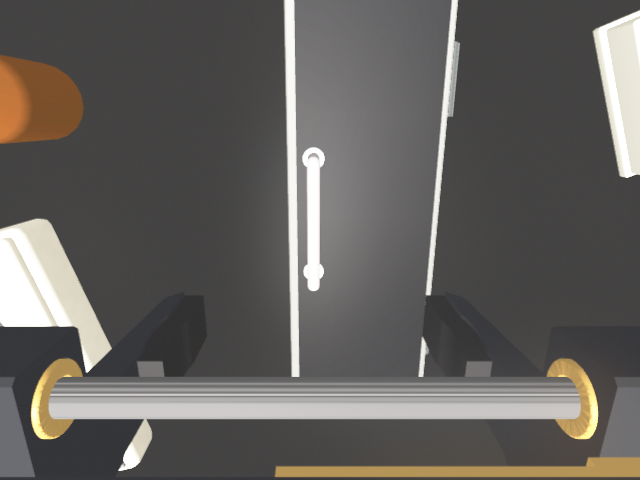

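Wrist view: the bar runs vertically from (313,158) to (313,288), with the lid edges at x≈293 and x≈440. The bar looks parallel to the tool, so yaw is right. I'll refine from the bar's cloud plus a second-view triangulation, then grip.

```bash
python3 - <<'E'
from h import *
c=dict(np.load("w1.npz")); t=dict(np.load("top0.npz"))
P=cloud(c); B=tobox(P)
m=(P[...,2]>.075)&(P[...,2]<.1)&(abs(B[...,0]+.042)<.02)&(abs(B[...,1])<.08); b=B[m]
print("handle wrist cloud",len(b),"rect",cv2.minAreaRect(b[:,:2].astype(np.float32)),"ext",b.min(0),b.max(0))
print("tilt slope",np.polyfit(b[:,1],b[:,0],1))
P2=cloud(t);B2=tobox(P2); m=(P2[...,2]>.072)&(abs(B2[...,0]+.042)<.03)&(abs(B2[...,1])<.08); b=B2[m]; print("handle top cloud",len(b),b.min(0),b.max(0),np.median(b,0))
print("tri mid", tobox(tri(c,(313,222),t,(377,270.5))[0]))
m=(abs(P[...,2]-.0525)<.004)&(abs(B[...,0])<.1)&(abs(B[...,1])<.1); b=B[m]
for y in(-.03,0.03,.06): q=b[abs(b[:,1]-y)<.01]; print("lid x edges",y,q[:,0].min(),q[:,0].max(),np.median(q[:,2]))
E
```

```text
handle wrist cloud 1647 rect ((-0.04019628465175629, 0.00362483412027359), (0.008466540835797787, 0.09743968397378922), 0.18347495794296265) ext [-0.0445 -0.0451  0.0751] [-0.0358  0.0523  0.0884]
tilt slope [-0.0037 -0.04  ]
handle top cloud 152 [-0.0489 -0.0482  0.0755] [-0.0398  0.0479  0.0928] [-0.0446 -0.0017  0.0865]
tri mid [-0.0412  0.0012  0.0625]
lid x edges -0.03 -0.059856816854324806 0.058268586868357286 0.0531098913742718
lid x edges 0.03 -0.059633463212528375 0.05817592193786767 0.053196616172042965
lid x edges 0.06 -0.05976704430947205 0.05803766562154136 0.05330175716147506
```

```bash
python3 - <<'E'
from h import *
np.savez("box.npz",TH=TH-0.002,BO=BO+.002*BX+.002*BY)
E
python3 - <<'E'
from h import *
print(BO)
rv=handle_rot(0,1); g=handle_g(0)
manip.set_gripper(.04)
manip.move_linear(tcp(g,rv),.12,rv)
print("F",F(2))
manip.set_gripper(.0,15); st=manip.state(); print("w",st["gripper_width"],st["clock"])
if .006<st["gripper_width"]<.013:
    for ph in np.linspace(0,1.05,10)[1:]:
        rv=handle_rot(.55*ph,1); manip.move_linear(tcp(handle_g(ph),rv),.08,rv)
        st=manip.state(); print(round(ph,2),st["contact_force"],st["moment"],st["gripper_width"])
        if np.linalg.norm(st["contact_force"])>30: break
print(manip.state()["clock"])
E
```

```text
[ 0.5555 -0.1886  0.    ]
F [ 0.2598 -0.2412 -0.0599]
w 0.007717500720111439 5.45
0.12 [0.8155 7.0133 3.1021] [ 1.153  -0.1938  0.0103] 0.008041899405012489
0.23 [1.4289 6.8068 4.8744] [ 1.241  -0.1755  0.0804] 0.007522748704944599
0.35 [0.483  7.0735 6.4992] [ 1.1856 -0.1366  0.0571] 0.00829329342549251
0.47 [0.3133 6.7715 6.6398] [ 1.1286 -0.1385  0.0999] 0.008093011788218843
0.58 [-0.1496  5.6111  7.8606] [ 1.0809 -0.0842  0.1146] 0.007966551038556096
0.7 [-0.3648  4.5747  8.3583] [ 0.9858 -0.038   0.1926] 0.008246890658504228
0.82 [0.2727 3.6591 8.3205] [ 0.9599 -0.1143  0.145 ] 0.008010696073339926
0.93 [0.1273 2.063  7.306 ] [ 0.7133 -0.0658  0.1436] 0.008175865265229725
1.05 [4.9272 8.6138 3.4616] [ 1.1261 -0.6417 -0.0928] 0.008245300331402859
8.0917
```

```bash
cat >> h.py <<'E'
AL=np.radians(35); RA=-Z*np.cos(AL)+BX*np.sin(AL); RR=rot(RA,BY)
E
python3 - <<'E'
from h import *
manip.set_gripper(.016)
rv=handle_rot(.55*1.05,1); a=R.from_rotvec(rv).apply([1,0,0]); p=tcp(handle_g(1.05),rv)-.06*a
manip.move_linear(p,.15,rv); manip.move_linear(p+Z*.07,.25)
g=W(-.09,0,.2); manip.move_pose(tcp(g,RR),RR)
c=wcam("w2"); P=cloud(c); B=tobox(P); print(manip.state()["clock"])
top=(abs(B[...,2]-.036)<.006)&(abs(B[...,0])<.05)&(abs(B[...,1])<.15)
n,l,s,ce=cv2.connectedComponentsWithStats(top.astype(np.uint8))
for i in range(1,n):
    if s[i,4]>60: b=B[l==i]; print(s[i],b.min(0),b.max(0),np.median(b,0))
m=(B[...,2]>.06)&(abs(B[...,1])<.15)&(B[...,0]>-.04)&(B[...,0]<.08); b=B[m]; print("lid pts",len(b)); 
if len(b): print(b.min(0),b.max(0),np.degrees(np.arctan(np.polyfit(b[:,0],b[:,2],1)[0])))
E
```

```text
10.475
[ 219  175   55   44 1865] [-0.0114 -0.0772  0.03  ] [ 0.0332 -0.0337  0.0382] [ 0.0068 -0.0548  0.0365]
[ 325  175   55   44 1880] [-0.0111  0.0079  0.0301] [0.0336 0.0509 0.0386] [0.0063 0.029  0.0366]
lid pts 30055
[-0.0035 -0.15    0.06  ] [0.0497 0.15   0.1545] -59.04787446356355
```

View pics/w2.png

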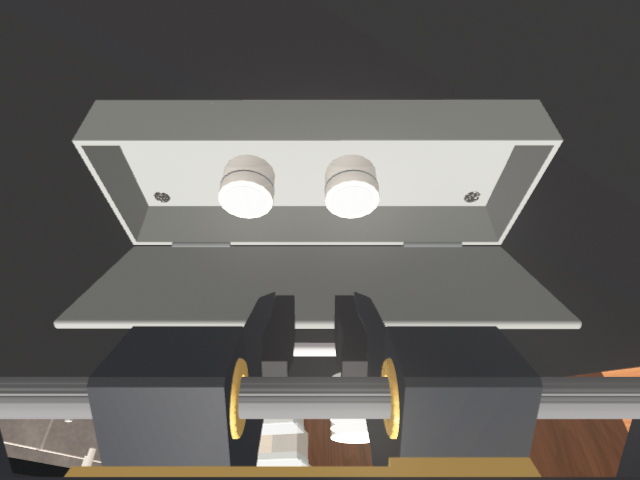

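Wrist view: the lid is open (about 59–60°) and both tins are visible at (247,190) and (352,190). The cloud puts their centres at box y −55 and +29 mm, x ≈ +11 mm, tops at about 36 mm, which agrees with the given ranges. Next I grip one and weigh it.

```bash
cat >> h.py <<'E'
def tp(x,y,z,back=0): return W(x,y,z)+(.015-back)*RA
def weigh(x,y,zc=.027):
    manip.set_gripper(.062)
    manip.move_pose(tp(x,y,zc,.09),RR); manip.move_linear(tp(x,y,zc,.02),.15,RR); manip.dwell(.2); f0=F(8)
    manip.move_linear(tp(x,y,zc),.08,RR); print("touch",F(2)-f0)
    manip.set_gripper(0,12); w=manip.state()["gripper_width"]
    manip.move_linear(tp(x,y,zc,.02),.08,RR); manip.dwell(.2); f1=F(8)
    print("width",w,"dF",f1-f0,"clock",manip.state()["clock"]); return w,f1-f0
E
python3 - <<'E'
from h import *
weigh(.011,-.055)
E
```

```text
touch [-0.175   0.1179 -0.6634]
width 0.043341751071775604 dF [ 0.0757 -0.0351 -0.6739] clock 14.8167
```

Only about 0.7 N with noise, against at least 1.9 N expected for the filled tin, so this one is the empty. I set it back and weigh the other.

```bash
python3 - <<'E'
from h import *
x,y,zc=.011,-.055,.027
print(F(10))
manip.move_linear(tp(x,y,zc),.06,RR); manip.set_gripper(.062); manip.move_linear(tp(x,y,zc,.09),.15,RR); manip.dwell(.1); print(F(10))
weigh(.011,.0295)
E
```

```text
[ 0.0481  0.1412 -0.2801]
[-0.172  -0.2141 -0.2267]
touch [-0.1888  0.3457  0.1605]
width 0.04316706580986838 dF [ 0.4161  0.7908 -2.1699] clock 21.0833
```

```bash
python3 - <<'E'
from h import *
x,y,zc=.011,.0295,.027
g=np.array([.599,.174,.101])
print(ik_ok(g+.015*RA,RR), ik_ok(g+.06*Z+.015*RA,RR))
p=tp(x,y,zc,.10); manip.move_linear(p,.15,RR); p=p+Z*.08; manip.move_linear(p,.25,RR)
print("F",F(3),manip.state()["gripper_width"])
manip.move_linear(g+.04*Z+.015*RA,.2,RR)
c=wcam("w3"); P=cloud(c); st=manip.state(); print("clock",st["clock"],st["gripper_width"],st["tool_pos"])
m=(abs(P[...,2]-.078)<.004)&(np.hypot(P[...,0]-.6,P[...,1]-.174)<.08); q=P[m]; print("pan",len(q),np.median(q[:,2]),q.min(0),q.max(0),cv2.minEnclosingCircle(q[:,:2].astype(np.float32)))
m=(P[...,2]>.1)&(np.hypot(P[...,0]-.599,P[...,1]-.174)<.024)&(P[...,2]<.18); q=P[m]; print("tin?",len(q),q.min(0),q.max(0))
E
```

```text
[ 0.437   0.5896  1.5579 -0.3817  1.4905  0.9951] [ 0.437   0.5299  1.5278 -0.3804  1.5739  0.9616]
F [-0.2036  0.0642 -3.0259] 0.043217434440809215
clock 24.2417 0.04364649810537518 [0.5956 0.1651 0.129 ]
pan 45635 0.07822918317751984 [0.5348 0.1068 0.074 ] [0.6646 0.2371 0.0804] ((0.5999851822853088, 0.17188914120197296), 0.06550878286361694)
tin? 14406 [0.5761 0.1513 0.118 ] [0.6227 0.1956 0.1615]
```

View pics/w3.png

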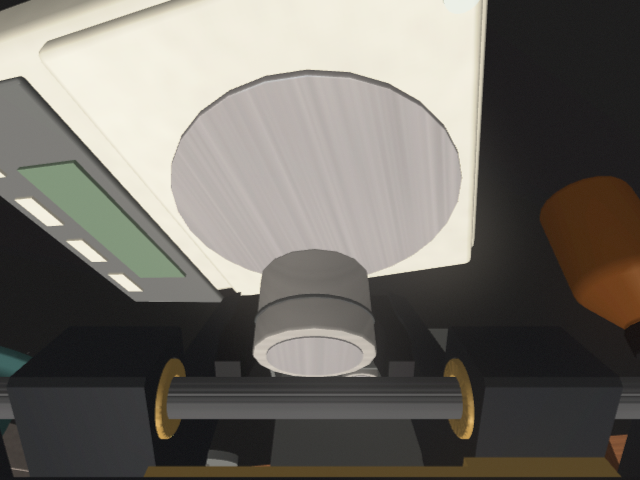

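The tin hangs upright in the grip (image 315,310), its bottom at z ≈ 0.118 as planned. The pan fits at (0.600, 0.172), z 0.078, radius 65 mm. I lower it by feel.

```bash
python3 - <<'E'
from h import *
g=np.array([.600,.172,.101]); o=.015*RA
manip.move_linear(g+.003*Z+o,.1,RR); manip.dwell(.2); f0=F(6)
for dz in np.arange(.002,-.0031,-.001):
    manip.move_linear(g+dz*Z+o,.03,RR); manip.dwell(.08); d=(F(4)-f0)[2]; print(round(dz,4),d)
    if d>1.0: break
manip.set_gripper(.062); manip.dwell(.1)
print("after release dF",F(4)-f0)
p=g+dz*Z+o-.09*RA; manip.move_linear(p,.15,RR); manip.move_linear(p+.06*Z,.25,RR)
c=wcam("w4"); P=cloud(c); m=(P[...,2]>.095)&(P[...,2]<.125)&(np.hypot(P[...,0]-.6,P[...,1]-.172)<.05); q=P[m]
print("tin on pan",len(q),q.min(0),q.max(0),np.percentile(q[:,2],95),"clock",manip.state()["clock"])
E
```

```text
0.002 -0.020775507374798163
0.001 -0.25373255695327135
0.0 0.1641349911393255
-0.001 1.5776812907656605
after release dF [-0.1732 -0.2406  1.9647]
tin on pan 3291 [0.5793 0.15   0.095 ] [0.6229 0.194  0.1111] 0.11000413444830462 clock 29.1333
```

View pics/w4.png

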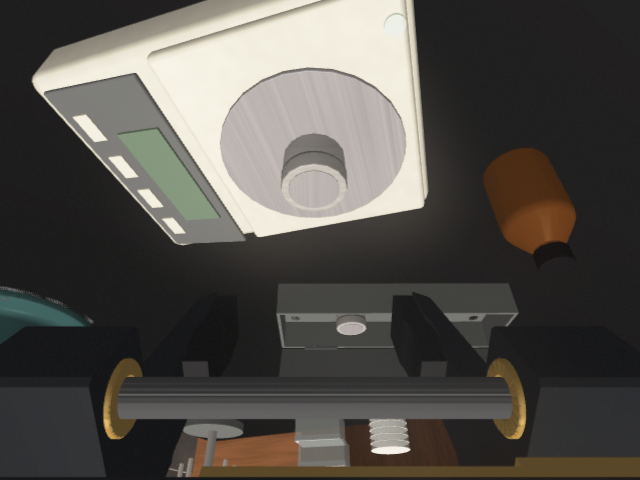

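The tin stands on the pan near its centre (314,180), and the empty one is still upright in the box (351,325). Now I close the lid by running the same arc backwards.

```bash
python3 - <<'E'
from h import *
rv=handle_rot(.55*1.05,1); a=R.from_rotvec(rv).apply([1,0,0]); p=tcp(handle_g(1.05),rv)-.06*a
manip.move_pose(tcp(W(-.09,0,.22),RR),RR)
manip.set_gripper(.018)
manip.move_pose(p+Z*.07,rv); manip.move_linear(p,.2,rv); manip.dwell(.1); f0=F(4)
manip.move_linear(p+.06*a,.06,rv); print("dF",F(3)-f0)
manip.set_gripper(0,15); st=manip.state(); print("w",st["gripper_width"],st["clock"])
if .006<st["gripper_width"]<.013:
    for ph in np.append(np.linspace(1.05,0,10)[1:],-.008):
        rv=handle_rot(.55*max(ph,0),1); manip.move_linear(tcp(handle_g(ph),rv),.08,rv)
        st=manip.state(); print(round(ph,2),st["contact_force"],st["gripper_width"])
        if np.linalg.norm(st["contact_force"])>35: break
print(manip.state()["clock"])
E
```

```text
dF [-0.1739 -0.4961  0.3737]
w 0.007925494515691035 34.5333
0.93 [1.2731 3.0649 4.7515] 0.007810549667614595
0.82 [2.5871 4.2317 5.79  ] 0.0076380224690638255
0.7 [2.7299 5.9914 5.8405] 0.008010213111326846
0.58 [3.5694 6.1808 5.592 ] 0.0077854188446968755
0.47 [3.6655 7.1686 4.3622] 0.007771424860054323
0.35 [3.2202 7.7501 4.008 ] 0.00769955298209201
0.23 [5.4885 8.3913 3.1937] 0.007561045823103688
0.12 [5.2828 8.4967 1.8339] 0.0077159119370324054
0.0 [4.8062 9.7389 0.201 ] 0.008049717542541258
-0.01 [ 4.848  10.9479  2.1768] 0.007266499181846493
37.425
```

```bash
python3 - <<'E'
from h import *
manip.set_gripper(.04)
rv=handle_rot(0,1); manip.move_linear(tcp(handle_g(0),rv)+.15*Z,.2,rv)
c=wcam("w5"); B=tobox(cloud(c))
m=(abs(B[...,2]-.0525)<.01)&(abs(B[...,0])<.056)&(abs(B[...,1])<.1); b=B[m]; print("lid fit z(x)",np.polyfit(b[:,0],b[:,2],1),np.median(b[:,2]))
w=dict(np.load("w1.npz")); b=tobox(cloud(w)); b=b[(abs(b[...,2]-.0525)<.01)&(abs(b[...,0])<.056)&(abs(b[...,1])<.1)]; print("before",np.polyfit(b[:,0],b[:,2],1))
manip.move_pose([.35,-.45,.35],rv)
for n in("top","scene"):
    c=cams.capture(n); cv2.imwrite(f"pics/{n}9.png",c["image"])
    print(n,[np.round(np.abs(c["image"][v0:v1,u0:u1].astype(int)-np.load(n+"0.npz")["image"][v0:v1,u0:u1]).mean(),2) for u0,u1,v0,v1 in ([(465,520,265,335),(300,335,175,215),(115,160,230,330)] if n=="top" else [(120,175,210,270),(318,350,283,325),(480,510,180,260)])])
P=cloud(cams.capture("top")); q=P[(P[...,2]>.095)&(np.hypot(P[...,0]-.6,P[...,1]-.172)<.05)]; print("tin",len(q),q.mean(0),np.median(q[:,2]),"clock",manip.state()["clock"])
E
```

```text
lid fit z(x) [-0.001   0.0532] 0.05323163308154594
before [-0.001   0.0532]
top [np.float64(2.14), np.float64(1.4), np.float64(1.49)]
scene [np.float64(0.92), np.float64(1.22), np.float64(1.06)]
tin 279 [0.5994 0.1746 0.1087] 0.1091386375721064 clock 40.6333
```

View pics/scene9.png

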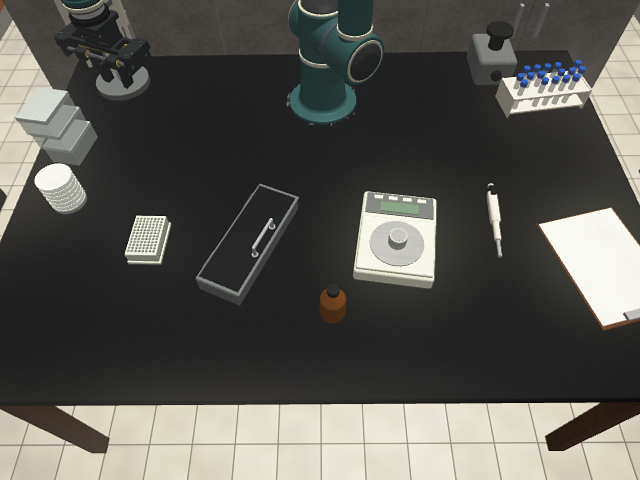

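The lid lies at the same height and slope as at the start, the tin stands on the pan at (398,238), and the bystanders have not moved. Handing in.

```bash
python3 -c "
from cell import order; print(order.close_job())"
```

```text
the job is handed in; nothing more can be done
None
```

The filled tin is standing on the balance pan, the empty one is still in the box, and the lid is closed. I handed the job in at about 41 s of robot time.

- **Finding the tins:** I opened the lid by its handle to the stop (about 59° measured). The tins could then be seen from the front with the wrist camera, so I located them that way and did not have to feel for them. Gripping confirmed both places (about 43 mm finger opening on a 44 mm tin).
- **Weighing:** Lifting the −y tin changed the wrist force by about 0.7 N and the +y tin by about 2.2 N. The 0.7 N is above the 0.27–0.41 N expected for the empty tin. Sensor noise was a few tenths of a newton, so the two were still clearly different.
- **Placing:** I lowered the filled tin onto the pan in 1 mm steps until I felt contact, then let go. The wrist force rose by 1.6 N at contact and 2.0 N after release, so the pan was not pressed hard.
- **Last checks:**
  - The tin stands upright within about 3 mm of the pan's centre.
  - The closed lid fits the same plane as before.
  - The well plate, bottle and pipette look the same in the images before and after.
  - I did not read the balance display.
  - I last saw the empty tin just before closing the lid; it was upright in the box.

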